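# Unlock a sample vial and hold it slanted over the light panel

## Robot

A 6-joint arm with a two-finger parallel gripper is mounted at the origin on the work surface. World frame = base frame: x ahead of the robot, y to its left, z up, the work surface at z = 0. Lengths are in m, angles in degrees, forces in N, time in s.
With the tool pointing down it reaches from about 0.35 to 0.85 m from the base axis. Payload 8.1 kg.
Tool frame: the origin (TCP) lies midway between the tips of the shut fingers; the grasp point (between the pads) lies 19 mm behind it; z points along the fingers, x is the direction in which the jaws open and shut, and the axes are right-handed (so a half turn about z gives the same grasp; the last joint's range is limited). The gripper opens to 93 mm and grips with 3 to 60 N. Pads are 15 mm wide; open, the fingers measure 128 mm over their backs; the gripper's body (75 mm by 188 mm) begins 65 mm behind the grasp point.
Start: joints at [-81.326, 7.471, 85.268, -0, 87.261, -4.893], TCP at [0.141, -0.583, 0.219] pointing down, gripper open.
Joint ranges: [-169.43, 169.43], [-51.17, 129.36], [1.28, 143.12], [-76.62, 256.62], [0, 156.53], [-152.29, 152.29]. Speed limits (degrees/s): [136.94, 136.94, 159.86, 180, 180, 180].

## Interface

Orientations are given as [roll, pitch, yaw] about the fixed x, y, z axes, in that order (R = Rz(yaw) Ry(pitch) Rx(roll)).
In Python, from plant import ctrl, eyes, order gives the robot as it stands.
- The arm moves only by the tool apply_moves, never from a script. Its argument "increments" is a list of rows, each an object with "xyz": the shift along the tool's x, y, z in mm, a list of three; "twist": the turn, a rotation vector about the tool's x, y, z in rad, a list of three; "gripper": the gripper's target within -1 to 1 (shut at 1, half-way at 0, fully open at -1). A call has 1 to 5 rows; each row shifts and turns the commanded pose from where the row before left it, along the tool's axes as they then stand; what a row does not reach is not made up. A row lasts 1/12 s, in which the tool goes at most 41.7 mm and 7.16 degrees, less where a joint would pass 70% of its speed; a pose out of reach is approached as far as the arm can. A call is refused whole if a number of a shift passes 41.7 or a number of a turn 0.125, either way. A call with a gripper value outside its range is refused whole. The fingers move at their own pace and stop on an object; "grip_force" is the grip in N (left out, the last holds). Time passes only in rows, so rows that do not move let the fingers close. It gives the time, the measured TCP pose, the force and the opening at its end, in the units of the state.
- ctrl.observe(): the state, without advancing time (a new reading comes with each control period).
- eyes.capture(name): name is "side" or "top" or "wrist"; returns a dict with "frame" (400x640x3 uint8, red, green, blue), "vfov" (degrees; the focal length in pixels is half the picture's height over the tangent of half this angle, whatever the lens; pixels are square), "cx", "cy" (the principal point, pixels), "pose" (4x4, takes a point from camera to world coordinates); the wrist camera has in their place "tool_from_camera" (4x4, takes a point from camera to tool coordinates, whose origin is the TCP and whose axes are the tool frame's). Camera axes: x right, y up, looking along -z (the intrinsics and any distortion apply to the point x, -y, -z); pixel columns grow to the right and rows downward; lengths in m; the calibration is good to about 2 mm. The wrist camera is an equidistant fisheye: a pixel r from the principal point sees the ray r / f radians off the axis. A picture is of the moment at which its call begins: read the wrist's pose just before it. There is no depth.
- order.close_job(): hands the job in, once; it reports no verdict.
The state is a dict: "t": time; "joint_pos": joint angles; "dq": joint speeds; "tau": joint torques, N m; "ee_pos": TCP position; "tcp_rot": TCP orientation; "contact_force": force on the tool from outside, world axes, zero at the start; "wrist_torque": the same for the moment, N m; "width": finger opening in m.
Only numpy, scipy, OpenCV 4.12 (cv2) and the standard library are available. Lean on these libraries where they do the work, as an engineer would, in place of code of your own. Each camera call takes 0.05 s, during which the arm holds its last target.

## Task

Slide the orange lock grip on the white dock all the way to its end stop, so that the collared vial is freed, then draw that vial out of its well. Carry it over the middle of the lit panel and hold it slanted, cap end up, at about 45 degrees and at least 12 cm above the panel, so that it can be looked over for cracks. Finish while still holding it there in the gripper, steady and touching nothing else, with the lock left fully open and the amber box and the two small vials left where they are.

Things in the scene. Friction and masses are not known exactly. Their poses are not given: they have to be found in the camera images.
- dock: White fixed block, 100 (x) x 240 (y) x 40 (z) mm, origin at the centre of its underside, left or right on the table, turned up to 25 deg. Upright well 33 mm wide, 36 deep at dock (0, -80). On top, aluminium rails at x = +-36 mm (10 wide, y -30 to +115, tops 54 above the table) guide the lock; a dark stop bar crosses at y = 88 to 106 (top 52 above the table).
- lock (a joint): Travel of the steel lock fork along dock +y, away from the vial, in m: 0 locked, 0.055 end stop. Starts at 0 to 0.008. 2.5 N friction, no spring, stays where left. Its two tines lie over the vial's collar and stop it from being lifted; they clear it only near the end stop. Fork plate 46 to 51 mm above the table.
- lock_top (a point): Centre of the top of the orange lock grip, 89 mm above the table: an upright block 24 mm (dock x) x 18 mm (dock y), 38 mm tall above the fork plate and rigid with it, at dock (0, 10 mm + lock travel). Axes as the dock's. Pinch or push it from above.
- vial: Loose collared vial, about 70 g, 104 mm tall: pale round body 30 mm across, collar 46 mm across from 30 to 34 mm above the base, teal cap 34 mm across from 78 to 104 mm. Origin at the centre of its base, z along its axis to the cap. In the dock it stands upright in the well, collar resting on the dock's top, base 10 mm and cap top 114 mm above the table.
- vial_mid (a point): Middle of the vial on its axis, 52 mm from base and cap top alike; axes as the vial's.
- vial_top (a point): Centre of the top of the vial's cap; axes as the vial's.
- panel: Fixed square light panel, grey frame with a bright pale top, 160 x 160 x 13 mm, lying on the table; origin at the centre of its underside. On the other side of the table from the dock.
- amber_box: Bystander: closed amber box, 79 x 99 x 54 mm, origin at the centre of its underside. Loose, stands at the far side. Leave alone.
- small_vial_a: Bystander: short vial, blue cap 40 mm in diameter, 62 mm tall, origin at the centre of its base. Loose, at the far left. Leave alone.
- small_vial_b: Bystander: the same kind of short vial, loose, at the far right. Leave alone.
Not all that is in view belongs to the job. What is shaped like the vial but blue or red is not meant.

How it is judged (in metres and radians):
On the way, in this order (a step that is already met when the one before it is completed fails the run):
1. the lock grip is slid to its end stop while the vial still sits in its well (value of joint lock above 0.051 m and z of vial in the frame of dock below 0.02 m), for 0.2 s.
2. the vial is drawn clear of its well by the gripper (height (world z) of vial above 0.05 m and contact force between the fingers and vial above 0.5 N and contact force between vial and dock below 0.1 N), for 0.1 s.
At the end, for the whole second after the job is handed in: Vial held by the fingers, still, touching nothing else: middle within 55 mm of the panel centre from above, base centre over 110 mm above the table, axis 34 to 56 degrees from upright, cap up; lock past 51 of its 55 mm; bystanders within 20 mm of their starts (value of joint lock above 0.051 m and z of vial in the frame of panel above 0.11 m and horizontal distance between vial_mid and panel below 0.055 m and angle between vial's own z axis and vertical between 0.585 and 0.985 rad and z of vial_top in the frame of panel above 0.16 m and contact force between the fingers and vial above 0.5 N and contact force between vial and dock below 0.1 N and contact force between vial and panel below 0.1 N and contact force between vial and amber_box below 0.1 N and contact force between vial and small_vial_a below 0.1 N and contact force between vial and small_vial_b below 0.1 N and linear speed of vial below 0.03 m/s and angular speed of vial below 0.2 rad/s and distance of each of amber_box, small_vial_a, small_vial_b from where it was at the start of the episode below 0.02 m); the arm keeps its last pose, push and grip.
It fails at once if a bystander was moved or tipped (distance of any of amber_box, small_vial_a, small_vial_b from where it was at the start of the episode above 0.02 m or angle between any of amber_box, small_vial_a, small_vial_b's own z axis and vertical above 0.3 rad).
It also fails if it takes over 51 s, if anything falls off the work surface, if the arm or the gripper's body presses on something with over 40 N, if the wrist force passes 120 N, or if a joint passes its speed limit or range.

## Working session

There is one attempt and no reset: what is moved stays moved. The work goes in short steps, Python scripts to look and compute and a tool call to move; the robot and the scene stay as the last step left them, time stands still between calls to the robot, and variables do not carry over. Pictures are saved under pics/ and viewed, and the job is handed in when it is done.

Besides the shell and the picture viewer there is one more tool, called by a JSON object that holds its "method" and its "body". apply_moves: Moves the arm, as the interface text tells. Its arguments: {"type":"object","properties":{"increments":{"type":"array","items":{"type":"object","properties":{"xyz":{"type":"array","items":{"type":"number"}},"twist":{"type":"array","items":{"type":"number"}},"gripper":{"type":"number"}}}},"grip_force":{"type":"number"}},"required":["increments"]}

```bash
ls; mkdir -p pics; python3 - <<'E'
from plant import ctrl, eyes, order
import cv2,numpy as np,pickle
print(ctrl.observe())
for n in ["side","top"]:
    d=eyes.capture(n); cv2.imwrite(f"pics/{n}0.png",d["frame"][:,:,::-1]); pickle.dump(d,open(f"{n}0.pkl","wb"))
    print(n,{k:v for k,v in d.items() if k!="frame"})
E
```

```text
pics
{'t': 0.0, 'joint_pos': array([-8.13237266e+01,  7.51326815e+00,  8.53307092e+01,  6.85319374e-05,
        8.72623827e+01, -4.89031259e+00]), 'dq': array([ 0.02099018,  0.11196359, -0.00794688,  0.14050341,  0.05116462,
       -0.06326007]), 'tau': array([ 2.37804306e-03, -5.59835887e+01, -4.91758561e+01,  7.70059205e-02,
        3.54514306e-02, -1.35947239e-04]), 'ee_pos': array([ 0.14070655, -0.58266528,  0.21759294]), 'tcp_rot': array([-1.79990865e+02,  1.05967049e-01, -7.64334089e+01]), 'contact_force': array([ 0.23282819,  0.47773117, -0.57580837]), 'wrist_torque': array([-0.03514519, -0.0135228 ,  0.02335016]), 'width': 0.09307390495869979}
side {'vfov': 42.413108783944516, 'cx': 316.8723634349784, 'cy': 196.53130524029567, 'pose': array([[ 0.99047418,  0.09037452, -0.10389104,  0.48477094],
       [-0.1368284 ,  0.73064845, -0.66890271, -0.89736161],
       [ 0.01545607,  0.67674611,  0.73605422,  1.00577492],
       [ 0.        ,  0.        ,  0.        ,  1.        ]])}
top {'vfov': 47.875093323034534, 'cx': 313.06308897737046, 'cy': 201.97916361436742, 'pose': array([[ 0.02421711,  0.98233656, -0.18554894,  0.41791926],
       [-0.99958991,  0.02663086,  0.01052705, -0.04592896],
       [ 0.01528244,  0.18521791,  0.98257863,  1.09661997],
       [ 0.        ,  0.        ,  0.        ,  1.        ]])}
```

View pics/side0.png

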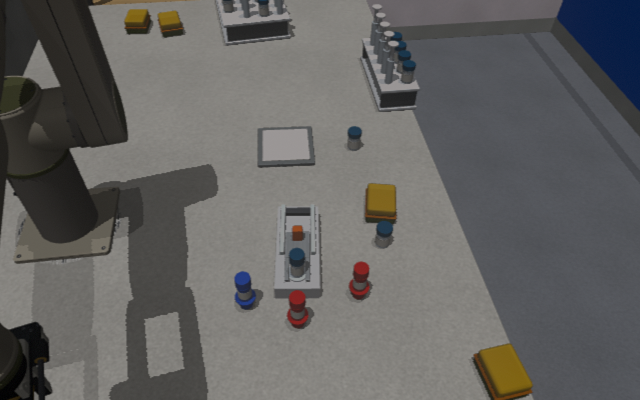

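View pics/top0.png

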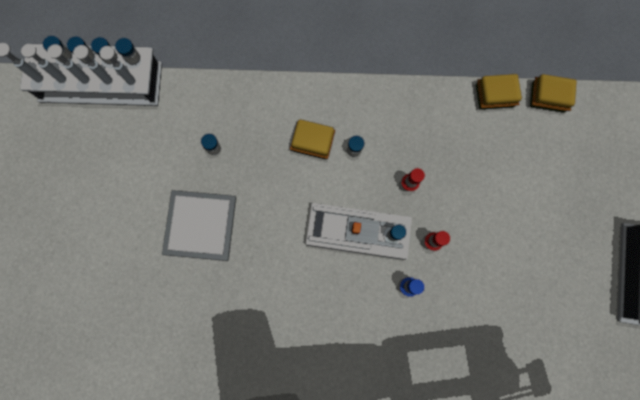

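The side view shows the dock at about (298,250), with the orange grip at (297,232) and the teal-capped collared vial at (297,262). The panel is at (286,146).

Candidates in the top view:
- (398,232): teal cap, standing in the dock.
- (413,180) and (437,240): red decoys.
- (411,287): blue decoy.
- (210,143) and (356,146): short vials.

The one at (398,232) fits the description, since it is teal-capped and sits in the well. I'll confirm it with an enlarged crop and measure.

```bash
cat > h.py <<'E'
import numpy as np,cv2
def ray(d,u,v):
    H=d["frame"].shape[0]; f=H/2/np.tan(np.radians(d["vfov"]/2))
    r=np.array([(u-d["cx"])/f,-(v-d["cy"])/f,-1.]); P=d["pose"]
    return P[:3,3],P[:3,:3]@r
def onz(d,u,v,z):
    o,r=ray(d,u,v); return o+r*(z-o[2])/r[2]
def proj(d,p):
    H=d["frame"].shape[0]; f=H/2/np.tan(np.radians(d["vfov"]/2)); P=d["pose"]
    c=P[:3,:3].T@(np.array(p)-P[:3,3]); return d["cx"]+f*c[0]/-c[2], d["cy"]-f*c[1]/-c[2]
def tri(a,ua,b,ub):
    o1,r1=ray(a,*ua);o2,r2=ray(b,*ub);r1/=np.linalg.norm(r1);r2/=np.linalg.norm(r2)
    s=np.linalg.lstsq(np.c_[r1,-r2],o2-o1,rcond=None)[0]
    p,q=o1+s[0]*r1,o2+s[1]*r2; return (p+q)/2,np.linalg.norm(p-q)
E
python3 - <<'E'
import pickle;from h import *
for n in("top","side"):
    d=pickle.load(open(n+"0.pkl","rb"));f=d["frame"];hsv=cv2.cvtColor(f,cv2.COLOR_RGB2HSV)
    for name,lo,hi in(("orange",(4,150,80),(15,255,255)),("teal",(95,120,30),(110,255,255))):
        m=cv2.inRange(hsv,lo,hi);k,_,st,c=cv2.connectedComponentsWithStats(m)
        for i in range(1,k):
            if st[i,4]>25: print(n,name,st[i],c[i].round(1))
    x,y,w,h=((295,190,160,80) if n=="top" else (250,190,90,120))
    cv2.imwrite(f"pics/crop_{n}.png",cv2.resize(f[y:y+h,x:x+w,::-1],None,fx=5,fy=5,interpolation=cv2.INTER_CUBIC))
E
```

```text
top orange [353 223   8  10  66] [356.  227.4]
top teal [ 43  36  18  13 131] [50.6 41.1]
top teal [ 67  37  18  15 144] [74.  42.5]
top teal [ 91  38  17  15 153] [98.2 43.7]
top teal [116  38  17  18 214] [123.9  45.9]
top teal [202 135  15  15 181] [208.9 141.7]
top teal [349 136  15  15 177] [355.6 143.4]
top teal [390 225  15  14 161] [397.4 231.8]
side orange [366 212  30   7  68] [380.5 216.4]
side orange [293 226   9   7  55] [297.  228.7]
side orange [474 354  58  46 191] [498.6 385.4]
side teal [ 567    0   73  109 4466] [613.4  39.5]
side teal [393  32   9   6  38] [397.3  34.9]
side teal [398  41   8   7  44] [401.4  44. ]
side teal [399  50  12   8  71] [404.2  53.3]
side teal [403  60  13   8  77] [408.6  63.3]
side teal [349 127  12   8  80] [354.4 130.7]
side teal [378 221  14  13 146] [384.4 226.8]
side teal [290 248  14  12 132] [296.3 253.9]
```

View pics/crop_top.png

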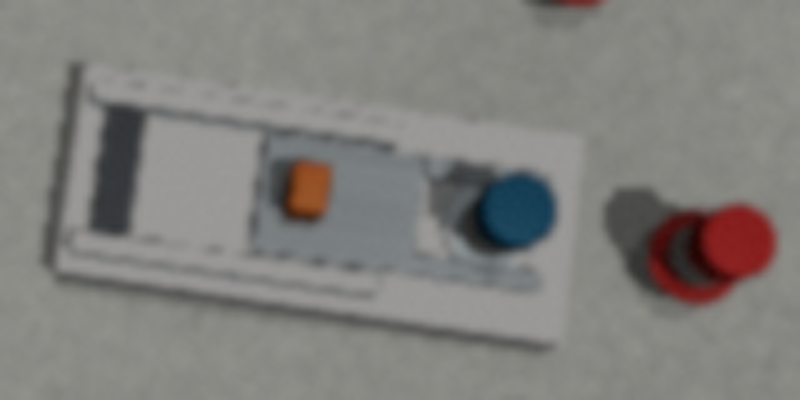

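View pics/crop_side.png

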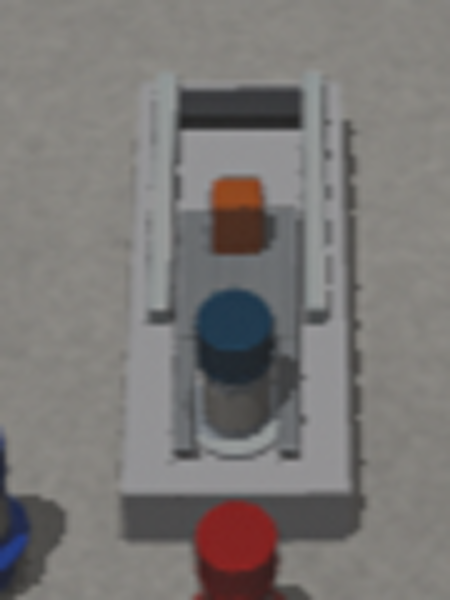

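The crops confirm it: a teal-capped vial with a pale collar under the grey fork tines, at top (398,231). Next are the dock yaw, vial, grip and panel positions.

```bash
python3 - <<'E'
import pickle;from h import *
T=pickle.load(open("top0.pkl","rb"));S=pickle.load(open("side0.pkl","rb"))
ct=lambda x,y:(295+(x+.5)/5-.5,190+(y+.5)/5-.5); cs=lambda x,y:(250+(x+.5)/5-.5,190+(y+.5)/5-.5)
C=np.array([onz(T,*ct(*p),.04) for p in((85,65),(583,135),(553,345),(57,275))])
print("dock corners",C.round(4)); print("centre",C.mean(0).round(4))
for a,b in((1,0),(2,3)):
    e=C[a]-C[b]; print("len",np.linalg.norm(e),"dir of +y",np.degrees(np.arctan2(-e[1],-e[0])))
cap=onz(T,*ct(517,208),.114);cap2=onz(S,*cs(235,318),.114);print("cap",cap,cap2)
print("tri cap",tri(T,ct(517,208),S,cs(235,318)))
g=onz(T,*ct(312,184),.089);g2=onz(S,*cs(238,190),.089);print("grip",g,g2)
print("cap->grip",np.linalg.norm((g-cap)[:2]),np.degrees(np.arctan2(*(g-cap)[[1,0]])))
hsv=cv2.cvtColor(T["frame"],cv2.COLOR_RGB2HSV);m=np.zeros((400,640),np.uint8);m[180:270,155:245]=(T["frame"][180:270,155:245].min(2)>155)*255
c=max(cv2.findContours(m,0,2)[0],key=cv2.contourArea);r=cv2.minAreaRect(c);print(r);p=onz(T,*r[0],.013);print("panel",p)
for n,u,v,z in(("redA",417,175,.10),("redB",442,238,.10),("blue",416,287,.10),("sva",208.9,141,.062),("svb",355.6,143,.062),("amber",313,138,.05)): print(n,onz(T,u,v,z).round(3))
E
```

```text
dock corners [[ 0.6158 -0.0538  0.04  ]
 [ 0.5884 -0.2917  0.04  ]
 [ 0.4886 -0.276   0.04  ]
 [ 0.5153 -0.0432  0.04  ]]
centre [ 0.552  -0.1661  0.04  ]
len 0.23943804459107426 dir of +y 83.41149071938396
len 0.23433792093923125 dir of +y 83.43800728529823
cap [ 0.54316171 -0.24479353  0.114     ] [ 0.54524531 -0.2442973   0.114     ]
tri cap (array([ 0.54417568, -0.24468624,  0.1143214 ]), np.float64(0.0020973077031539904))
grip [ 0.55482323 -0.15720389  0.089     ] [ 0.5562823  -0.15434514  0.089     ]
cap->grip 0.08836252179321184 82.416347817056Traceback (most recent call last):
  File "<stdin>", line 13, in <module>
ValueError: max() iterable argument is empty
```

```bash
python3 - <<'E'
import pickle;from h import *
T=pickle.load(open("top0.pkl","rb"));S=pickle.load(open("side0.pkl","rb"))
f=T["frame"];roi=f[180:270,155:245];print(f[225,200])
m=np.zeros((400,640),np.uint8);m[180:270,155:245]=(roi.min(2)>f[225,200].min()-12)*255
c=max(cv2.findContours(m,0,2)[0],key=cv2.contourArea);r=cv2.minAreaRect(c);print(r);print("panel",onz(T,*r[0],.013))
for n,u,v,z in(("redA",417,175,.10),("redB",442,238,.10),("blue",416,287,.10),("sva",208.9,141,.062),("svb",355.6,143,.062),("amber",313,138,.05)): print(n,onz(T,u,v,z).round(3))
print("panel side",onz(S,286,145,.013))
E
```

```text
[153 152 150]
((198.16470336914062, 224.64117431640625), (53.4872932434082, 53.93853759765625), 6.911226749420166)
panel [0.5593419  0.21856755 0.013     ]
redA [ 0.675 -0.293  0.1  ]
redB [ 0.532 -0.346  0.1  ]
blue [ 0.424 -0.286  0.1  ]
sva [0.755 0.195 0.062]
svb [ 0.76  -0.156  0.062]
amber [ 0.774 -0.053  0.05 ]
panel side [0.56427789 0.21528711 0.013     ]
```

```bash
cat > plan.py <<'E'
import numpy as np,sys
from scipy.spatial.transform import Rotation as R, Slerp
from plant import ctrl
def rot(rpy): return R.from_euler("xyz",rpy,degrees=True)
def rows(p1,rpy1,n):
    s=ctrl.observe();p0=s["ee_pos"];r0=rot(s["tcp_rot"]);r1=rot(rpy1);p1=np.array(p1)
    print("t",round(s["t"],2),"p",p0.round(4),"rpy",s["tcp_rot"].round(2),"j",s["joint_pos"].round(1),"F",s["contact_force"].round(1),"w",round(s["width"],4))
    w=(r0.inv()*r1).as_rotvec(); 
    print("world d mm",((p1-p0)*1e3).round(1),"total twist",w.round(3),"tool d mm",(r0.inv().apply(p1-p0)*1e3).round(1))
    for i in range(n):
        ri=r0*R.from_rotvec(w*i/n)
        print((ri.inv().apply((p1-p0)/n)*1e3).round(1),(w/n).round(4))
E
python3 -c "
from plan import *
rows([.5555,-.156,.16],[180,0,-6.8],18)"
```

```text
t 0.1 p [ 0.1407 -0.5827  0.2177] rpy [-1.7999e+02  9.0000e-02 -7.6430e+01] j [-81.3   7.5  85.3   0.   87.3  -4.9] F [ 0.3 -0.  -1. ] w 0.0929
world d mm [414.8 426.7 -57.7] total twist [-1.000e-03  1.000e-03 -1.215e+00] tool d mm [-317.4 -503.3   58.3]
[-17.6 -28.    3.2] [-0.0001  0.0001 -0.0675]
[-15.7 -29.1   3.2] [-0.0001  0.0001 -0.0675]
[-13.7 -30.1   3.2] [-0.0001  0.0001 -0.0675]
[-11.6 -30.9   3.2] [-0.0001  0.0001 -0.0675]
[ -9.5 -31.7   3.2] [-0.0001  0.0001 -0.0675]
[ -7.4 -32.2   3.2] [-0.0001  0.0001 -0.0675]
[ -5.2 -32.7   3.2] [-0.0001  0.0001 -0.0675]
[ -3.  -32.9   3.2] [-0.0001  0.0001 -0.0675]
[ -0.7 -33.1   3.2] [-0.0001  0.0001 -0.0675]
[  1.5 -33.    3.2] [-0.0001  0.0001 -0.0675]
[  3.7 -32.9   3.2] [-0.0001  0.0001 -0.0675]
[  5.9 -32.5   3.2] [-0.0001  0.0001 -0.0675]
[  8.1 -32.1   3.2] [-0.0001  0.0001 -0.0675]
[ 10.2 -31.4   3.2] [-0.0001  0.0001 -0.0675]
[ 12.3 -30.7   3.2] [-0.0001  0.0001 -0.0675]
[ 14.4 -29.8   3.2] [-0.0001  0.0001 -0.0675]
[ 16.4 -28.7   3.2] [-0.0001  0.0001 -0.0675]
[ 18.3 -27.6   3.2] [-0.0001  0.0001 -0.0675]
```

{"method": "apply_moves", "body": {"increments": [{"xyz": [-17.6,-28,0],"twist": [0,0,-0.0675],"gripper": -1},{"xyz": [-15.7,-29,0],"twist": [0,0,-0.0675],"gripper": -1},{"xyz": [-13.7,-30,0],"twist": [0,0,-0.0675],"gripper": -1},{"xyz": [-11.6,-31,0],"twist": [0,0,-0.0675],"gripper": -1},{"xyz": [-9.5,-31.7,0],"twist": [0,0,-0.0675],"gripper": -1}]}}

```text
t: 0.52
ee_pos: [0.2567, -0.4634, 0.2181]
tcp_rot: [-180.0, 0.1, -56.9]
contact_force: [0.6, -1.2, 0.1]
width: 0.0933
```

{"method": "apply_moves", "body": {"increments": [{"xyz": [-7.4,-32.2,0],"twist": [0,0,-0.0675],"gripper": -1},{"xyz": [-5.2,-32.7,0],"twist": [0,0,-0.0675],"gripper": -1},{"xyz": [-3,-33,0],"twist": [0,0,-0.0675],"gripper": -1},{"xyz": [-0.7,-33,0],"twist": [0,0,-0.0675],"gripper": -1},{"xyz": [1.5,-33,0],"twist": [0,0,-0.0675],"gripper": -1}]}}

```text
t: 0.93
ee_pos: [0.372, -0.3448, 0.2183]
tcp_rot: [-180.0, 0.0, -37.6]
contact_force: [0.2, 0.3, 0.1]
width: 0.0932
```

{"method": "apply_moves", "body": {"increments": [{"xyz": [3.7,-33,0],"twist": [0,0,-0.0675],"gripper": -1},{"xyz": [5.9,-32.5,0],"twist": [0,0,-0.0675],"gripper": -1},{"xyz": [8.1,-32,0],"twist": [0,0,-0.0675],"gripper": -1},{"xyz": [10.2,-31.4,0],"twist": [0,0,-0.0675],"gripper": -1},{"xyz": [12.3,-30.7,0],"twist": [0,0,-0.0675],"gripper": -1}]}}

```text
t: 1.35
ee_pos: [0.4872, -0.2262, 0.2183]
tcp_rot: [-180.0, 0.0, -18.2]
contact_force: [-0.3, -0.7, 0.2]
width: 0.0929
```

{"method": "apply_moves", "body": {"increments": [{"xyz": [14.4,-30,0],"twist": [0,0,-0.0675],"gripper": -1},{"xyz": [16.4,-28.7,0],"twist": [0,0,-0.0675],"gripper": -1},{"xyz": [18.3,-27.6,0],"twist": [0,0,-0.0675],"gripper": -1},{"xyz": [0,0,0],"gripper": -1},{"xyz": [0,0,0],"gripper": -1}]}}

```text
invalid input
```

```bash
python3 - <<'E'
from plan import *
rows([.5555,-.156,.062],[180,0,-6.8],6)
from plant import eyes
import cv2,pickle
d=eyes.capture("wrist");pickle.dump((ctrl.observe(),d),open("w1.pkl","wb"));cv2.imwrite("pics/w1.png",d["frame"][:,:,::-1])
print({k:v for k,v in d.items() if k!="frame"})
E
```

```text
t 1.35 p [ 0.4872 -0.2262  0.2183] rpy [-1.800e+02  3.000e-02 -1.823e+01] j [-30.4  -2.2  95.3  -0.   87.  -12.1] F [-0.3 -0.7  0.2] w 0.0929
world d mm [  68.3   70.2 -156.3] total twist [-0.     0.001 -0.199] tool d mm [ 43.  -88.1 156.2]
[  7.2 -14.7  26. ] [-0.      0.0001 -0.0332]
[  7.6 -14.4  26. ] [-0.      0.0001 -0.0332]
[  8.1 -14.2  26. ] [-0.      0.0001 -0.0332]
[  8.6 -13.9  26. ] [-0.      0.0001 -0.0332]
[  9.  -13.6  26. ] [-0.      0.0001 -0.0332]
[  9.5 -13.3  26. ] [-0.      0.0001 -0.0332]
{'vfov': 65.70646984690485, 'cx': 323.78285771470655, 'cy': 200.59676013506854, 'tool_from_camera': array([[ 9.99999800e-01,  6.17700122e-04,  1.34662097e-04,
         9.37646273e-05],
       [ 6.30852065e-04, -9.61010926e-01, -2.76509678e-01,
        -7.63125993e-02],
       [-4.13883152e-05,  2.76509708e-01, -9.61011124e-01,
        -1.66520054e-01],
       [ 0.00000000e+00,  0.00000000e+00,  0.00000000e+00,
         1.00000000e+00]])}
```

View pics/w1.png

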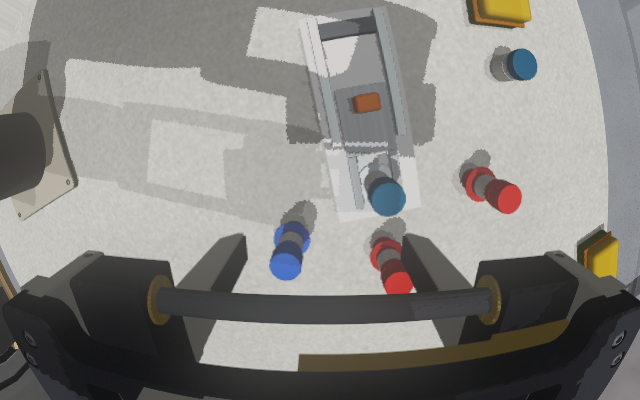

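The wrist view shows the grip at (367,103) and the teal cap at (388,197), with the decoys clear of the path. The last move was refused because a row had no twist, so I'm sending it again.

{"method": "apply_moves", "body": {"increments": [{"xyz": [14.4,-30,0],"twist": [0,0,-0.067],"gripper": -1},{"xyz": [14.3,-29.5,0],"twist": [0,0,-0.066],"gripper": -1},{"xyz": [16.6,-27.6,10],"twist": [0,0,-0.066],"gripper": -1},{"xyz": [0,0,30],"twist": [0,0,0],"gripper": -1},{"xyz": [0,0,30],"twist": [0,0,0],"gripper": -1}]}}

```text
t: 1.82
ee_pos: [0.5544, -0.1537, 0.1491]
tcp_rot: [180.0, -0.2, -6.8]
contact_force: [-0.0, -0.6, -1.2]
width: 0.0932
```

```bash
cat >> h.py <<'E'
from scipy.spatial.transform import Rotation as R
def wray(s,d,u,v):
    f=200/np.tan(np.radians(d["vfov"]/2));x,y=u-d["cx"],v-d["cy"];r=np.hypot(x,y);th=r/f
    k=np.sin(th)/max(r,1e-9);c=np.array([x*k,-y*k,-np.cos(th)]);M=d["tool_from_camera"]
    Rt=R.from_euler("xyz",s["tcp_rot"],degrees=True).as_matrix()
    return s["ee_pos"]+Rt@M[:3,3],Rt@M[:3,:3]@c
def wonz(s,d,u,v,z):
    o,r=wray(s,d,u,v);return o+r*(z-o[2])/r[2]
E
python3 - <<'E'
from plan import *
from h import *
import pickle
s,d=pickle.load(open("w1.pkl","rb"))
print("cap",wonz(s,d,388,198,.114),"grip",wonz(s,d,368,101,.089))
rows([.5555,-.156,.062],[180,0,-6.8],3)
from plant import eyes
s=ctrl.observe();d=eyes.capture("wrist");pickle.dump((s,d),open("w2.pkl","wb"));cv2.imwrite("pics/w2.png",d["frame"][:,:,::-1])
E
```

```text
cap [ 0.54722693 -0.23898564  0.114     ] grip [ 0.55784588 -0.14952796  0.089     ]
t 1.82 p [ 0.5544 -0.1537  0.1491] rpy [179.96  -0.19  -6.84] j [-20.6   5.9  94.3   0.   79.6 -13.8] F [-0.  -0.6 -1.2] w 0.0932
world d mm [  1.1  -2.3 -87.1] total twist [ 0.001 -0.003 -0.001] tool d mm [ 1.1  2.1 87.1]
[ 0.4  0.7 29. ] [ 0.0002 -0.0011 -0.0002]
[ 0.4  0.7 29. ] [ 0.0002 -0.0011 -0.0002]
[ 0.4  0.7 29. ] [ 0.0002 -0.0011 -0.0002]
```

View pics/w2.png

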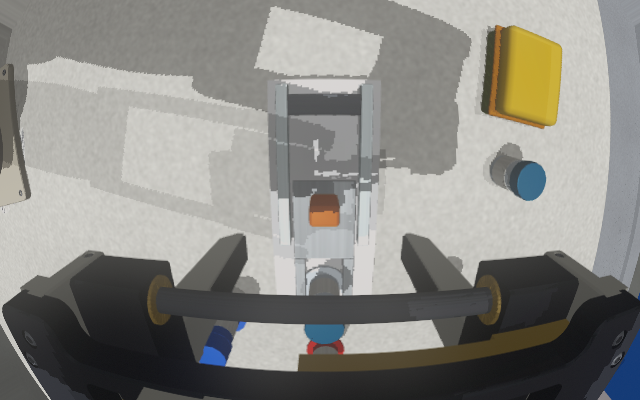

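```bash
python3 - <<'E'
from h import *
import pickle
s,d=pickle.load(open("w2.pkl","rb"))
for v in(208,217,226):print(v,"grip",wonz(s,d,324,v,.089))
cv2.imwrite("pics/w2c.png",cv2.resize(d["frame"][170:270,270:380,::-1],None,fx=5,fy=5,interpolation=cv2.INTER_CUBIC))
E
```

```text
208 grip [ 0.55534956 -0.14862079  0.089     ]
217 grip [ 0.55447663 -0.15587317  0.089     ]
226 grip [ 0.55358603 -0.16327324  0.089     ]
```

View pics/w2c.png

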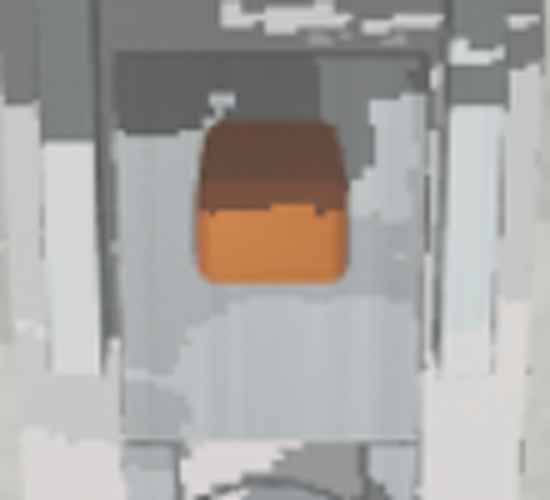

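The crop shows the top face of the grip spanning rows 206 to 227, so its centre is about (0.555,-0.1555). The jaws are centred on it, so I descend.

{"method": "apply_moves", "body": {"increments": [{"xyz": [0.5,1,25],"twist": [0,0,0],"gripper": -1},{"xyz": [0,1,25],"twist": [0,0,0],"gripper": -1},{"xyz": [0,0,22],"twist": [0,0,0],"gripper": -1},{"xyz": [0,0,13],"twist": [0,0,0],"gripper": -1},{"xyz": [0,0,0],"twist": [0,0,0],"gripper": 1}], "grip_force": 25}}

```text
t: 2.28
ee_pos: [0.5499, -0.1563, 0.0603]
tcp_rot: [-179.9, 0.4, -7.1]
contact_force: [-0.7, 0.7, 0.4]
width: 0.0896
```

{"method": "apply_moves", "body": {"increments": [{"xyz": [0,0,0],"twist": [0,0,0],"gripper": 1},{"xyz": [0,0,0],"twist": [0,0,0],"gripper": 1},{"xyz": [0,0,0],"twist": [0,0,0],"gripper": 1},{"xyz": [0,0,0],"twist": [0,0,0],"gripper": 1},{"xyz": [0,0,0],"twist": [0,0,0],"gripper": 1}]}}

```text
t: 2.7
ee_pos: [0.5535, -0.1572, 0.0649]
tcp_rot: [180.0, -0.1, -7.0]
contact_force: [0.9, -0.2, 0.2]
width: 0.0571
```

{"method": "apply_moves", "body": {"increments": [{"xyz": [0,0,0],"twist": [0,0,0],"gripper": 1},{"xyz": [0,0,0],"twist": [0,0,0],"gripper": 1},{"xyz": [0,0,0],"twist": [0,0,0],"gripper": 1},{"xyz": [0,0,0],"twist": [0,0,0],"gripper": 1},{"xyz": [0,0,0],"twist": [0,0,0],"gripper": 1}]}}

```text
t: 3.12
ee_pos: [0.5539, -0.1571, 0.0638]
tcp_rot: [180.0, -0.2, -7.0]
contact_force: [19.2, -1.5, -16.0]
width: 0.0244
```

{"method": "apply_moves", "body": {"increments": [{"xyz": [0,0,0],"twist": [0,0,0],"gripper": 1},{"xyz": [0,0,0],"twist": [0,0,0],"gripper": 1},{"xyz": [0,0,0],"twist": [0,0,0],"gripper": 1}]}}

```text
t: 3.37
ee_pos: [0.5542, -0.1571, 0.0638]
tcp_rot: [180.0, -0.2, -7.0]
contact_force: [9.0, -1.0, -6.6]
width: 0.0235
```

The grip is pinched (width 23.5 mm). Now I slide it along dock +y, which is tool -y.

{"method": "apply_moves", "body": {"increments": [{"xyz": [0,-8,0],"twist": [0,0,0],"gripper": 1},{"xyz": [0,-9,0],"twist": [0,0,0],"gripper": 1},{"xyz": [0,-9,0],"twist": [0,0,0],"gripper": 1},{"xyz": [0,-9,0],"twist": [0,0,0],"gripper": 1},{"xyz": [0,-9,0],"twist": [0,0,0],"gripper": 1}]}}

```text
t: 3.78
ee_pos: [0.5595, -0.1137, 0.0638]
tcp_rot: [179.9, -0.2, -7.0]
contact_force: [7.6, -3.3, -6.1]
width: 0.0239
```

{"method": "apply_moves", "body": {"increments": [{"xyz": [0,-4,0],"twist": [0,0,0],"gripper": 1},{"xyz": [0,-3,0],"twist": [0,0,0],"gripper": 1},{"xyz": [0,-2,0],"twist": [0,0,0],"gripper": 1},{"xyz": [0,0,0],"twist": [0,0,0],"gripper": 1}]}}

```text
t: 4.12
ee_pos: [0.5606, -0.1044, 0.0638]
tcp_rot: [180.0, -0.2, -7.0]
contact_force: [8.3, -1.6, -6.3]
width: 0.0238
```

Moved 53 mm with only about 3 N of resistance, so I keep pushing until the stop force shows.

{"method": "apply_moves", "body": {"increments": [{"xyz": [0,-2,0],"twist": [0,0,0],"gripper": 1},{"xyz": [0,-2,0],"twist": [0,0,0],"gripper": 1},{"xyz": [0,0,0],"twist": [0,0,0],"gripper": 1}]}}

```text
t: 4.37
ee_pos: [0.5608, -0.1028, 0.0637]
tcp_rot: [179.8, -0.2, -7.0]
contact_force: [6.8, -12.0, -7.5]
width: 0.024
```

The end stop is reached (12 N, 54.7 mm of travel). I hold briefly, then release.

{"method": "apply_moves", "body": {"increments": [{"xyz": [0,0,0],"twist": [0,0,0],"gripper": 1},{"xyz": [0,0,0],"twist": [0,0,0],"gripper": 1},{"xyz": [0,0,0],"twist": [0,0,0],"gripper": -1},{"xyz": [0,0,0],"twist": [0,0,0],"gripper": -1},{"xyz": [0,0,0],"twist": [0,0,0],"gripper": -1}]}}

```text
t: 4.78
ee_pos: [0.5594, -0.1002, 0.0636]
tcp_rot: [-180.0, 0.0, -7.0]
contact_force: [0.5, -0.1, 0.7]
width: 0.0395
```

{"method": "apply_moves", "body": {"increments": [{"xyz": [0,0,0],"twist": [0,0,0],"gripper": -1},{"xyz": [0,0,0],"twist": [0,0,0],"gripper": -1},{"xyz": [0,0,-25],"twist": [0,0,0],"gripper": -1},{"xyz": [0,0,-35],"twist": [0,0,0],"gripper": -1},{"xyz": [0,0,-35],"twist": [0,0,0],"gripper": -1}]}}

```text
t: 5.2
ee_pos: [0.5582, -0.0998, 0.1583]
tcp_rot: [-180.0, 0.2, -7.0]
contact_force: [0.9, -0.3, -0.3]
width: 0.0727
```

```bash
python3 - <<'E'
from plan import *
from h import *
import pickle
from plant import eyes
rows([.545,-.2435,.16],[180,0,-6.8],5)
for n in("top","side"):
    d=eyes.capture(n);pickle.dump(d,open(n+"1.pkl","wb"))
    x,y,w,h=((295,190,160,80) if n=="top" else (250,190,90,120))
    cv2.imwrite(f"pics/crop1_{n}.png",cv2.resize(d["frame"][y:y+h,x:x+w,::-1],None,fx=5,fy=5,interpolation=cv2.INTER_CUBIC))
s=ctrl.observe();d=eyes.capture("wrist");pickle.dump((s,d),open("w3.pkl","wb"));cv2.imwrite("pics/w3.png",d["frame"][:,:,::-1])
E
```

```text
t 5.2 p [ 0.5582 -0.0998  0.1583] rpy [-179.97    0.2    -7.01] j [-15.3   4.7  94.6   0.   80.9  -8.3] F [ 0.9 -0.3 -0.3] w 0.0727
world d mm [ -13.2 -143.7    1.7] total twist [-0.001  0.003 -0.004] tool d mm [  4.4 144.2  -1.8]
[ 0.9 28.8 -0.4] [-0.0001  0.0007 -0.0007]
[ 0.9 28.8 -0.4] [-0.0001  0.0007 -0.0007]
[ 0.8 28.8 -0.4] [-0.0001  0.0007 -0.0007]
[ 0.8 28.8 -0.3] [-0.0001  0.0007 -0.0007]
[ 0.8 28.9 -0.3] [-0.0001  0.0007 -0.0007]
```

View pics/w3.png

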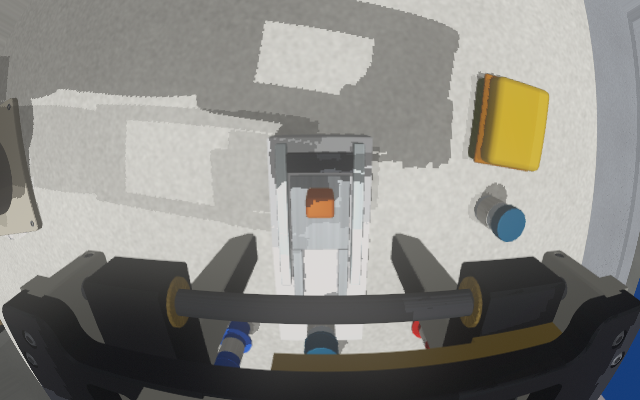

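View pics/crop1_side.png

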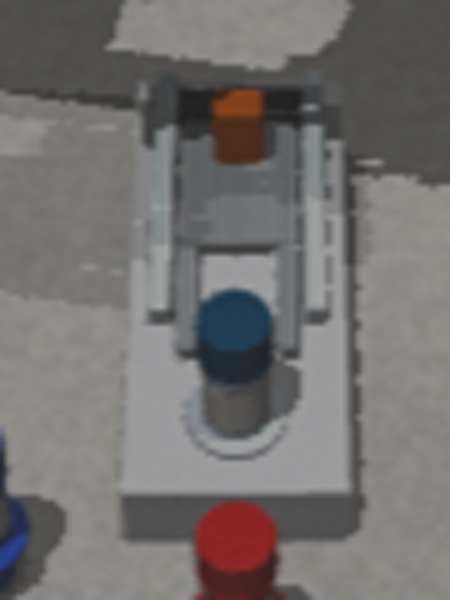

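The lock is fully open: in the side crop the tines end above the collar, and the collar is uncovered at (235,430). I check the travel against the wrist picture and then move over the vial.

```bash
python3 - <<'E'
from h import *
import pickle
s,d=pickle.load(open("w3.pkl","rb"))
x,y=270,150;cv2.imwrite("pics/w3c.png",cv2.resize(d["frame"][y:y+110,x:x+110,::-1],None,fx=5,fy=5,interpolation=cv2.INTER_CUBIC))
for v in (197,207.5,218): print(wonz(s,d,320,v,.089))
E
```

```text
[ 0.56246592 -0.09188947  0.089     ]
[ 0.56133544 -0.10079522  0.089     ]
[ 0.56017826 -0.10989218  0.089     ]
```

View pics/w3c.png

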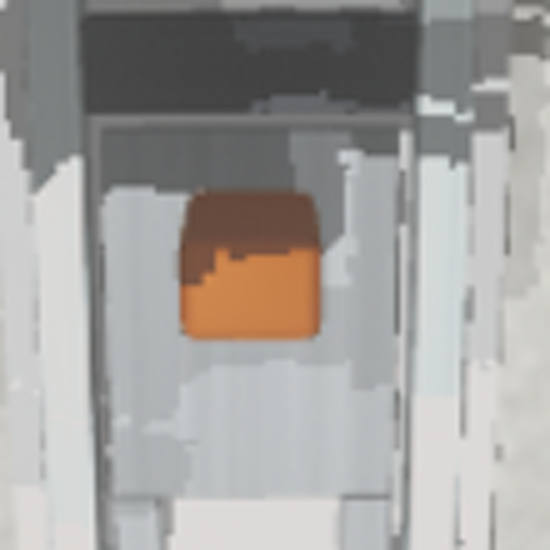

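{"method": "apply_moves", "body": {"increments": [{"xyz": [0.9,28,0],"twist": [0,0,0],"gripper": -1},{"xyz": [0.9,29,0],"twist": [0,0,0],"gripper": -1},{"xyz": [0.8,29,0],"twist": [0,0,0],"gripper": -1},{"xyz": [0.8,29,0],"twist": [0,0,0],"gripper": -1},{"xyz": [0.8,25,0],"twist": [0,0,0],"gripper": -1}]}}

```text
t: 5.77
ee_pos: [0.5456, -0.241, 0.1571]
tcp_rot: [-180.0, 0.1, -7.0]
contact_force: [1.0, 0.5, 0.6]
width: 0.0929
```

```bash
python3 - <<'E'
from plan import *
from h import *
import pickle
from plant import eyes
rows([.545,-.2435,.082],[180,0,-6.8],3)
s=ctrl.observe();d=eyes.capture("wrist");pickle.dump((s,d),open("w4.pkl","wb"));cv2.imwrite("pics/w4.png",d["frame"][:,:,::-1])
hsv=cv2.cvtColor(d["frame"],cv2.COLOR_RGB2HSV);m=cv2.inRange(hsv,(93,100,40),(106,255,255))
k,_,st,c=cv2.connectedComponentsWithStats(m)
for i in range(1,k):
    if st[i,4]>150: print(st[i],c[i],wonz(s,d,*c[i],.114))
E
```

```text
t 5.77 p [ 0.5456 -0.241   0.1571] rpy [-1.7997e+02  1.1000e-01 -7.0200e+00] j [-28.7   9.1  90.   -0.   81.  -21.7] F [1.  0.5 0.6] w 0.0929
world d mm [ -0.6  -2.5 -75.1] total twist [-0.001  0.002 -0.004] tool d mm [-0.2  2.6 75.1]
[-0.1  0.9 25. ] [-0.0002  0.0006 -0.0013]
[-0.1  0.9 25. ] [-0.0002  0.0006 -0.0013]
[-0.1  0.9 25. ] [-0.0002  0.0006 -0.0013]
[519  74  29  38 862] [532.49419954  92.48723898] [ 0.7200112  -0.15785993  0.114     ]
[300 223  45  25 868] [321.94354839 233.56105991] [ 0.54303876 -0.2497722   0.114     ]
```

View pics/w4.png

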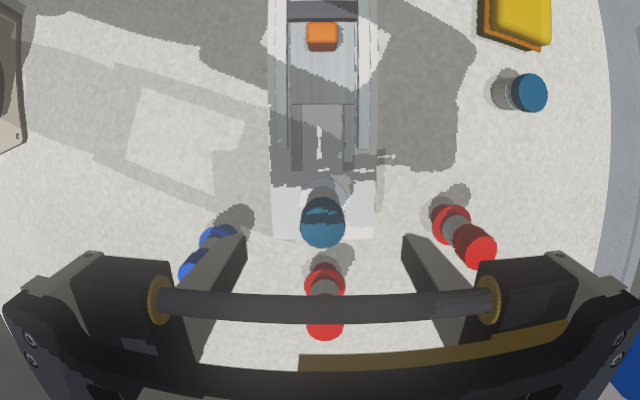

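The cap top is centred near (322,226), which is about (0.544,-0.244). The fingers straddle it and the red decoy at (325,320) is clear of the jaws. I descend and grasp.

{"method": "apply_moves", "body": {"increments": [{"xyz": [-0.5,1.5,20],"twist": [0,0,0],"gripper": -1},{"xyz": [-0.5,1,25],"twist": [0,0,0],"gripper": -1},{"xyz": [0,0,20],"twist": [0,0,0],"gripper": -1},{"xyz": [0,0,9],"twist": [0,0,0],"gripper": -1},{"xyz": [0,0,0],"twist": [0,0,0],"gripper": 1}], "grip_force": 35}}

```text
t: 6.23
ee_pos: [0.5428, -0.2406, 0.0806]
tcp_rot: [-179.9, 0.4, -7.0]
contact_force: [-0.6, -0.2, 0.3]
width: 0.0901
```

{"method": "apply_moves", "body": {"increments": [{"xyz": [0,0,0],"twist": [0,0,0],"gripper": 1},{"xyz": [0,0,0],"twist": [0,0,0],"gripper": 1},{"xyz": [0,0,0],"twist": [0,0,0],"gripper": 1},{"xyz": [0,0,0],"twist": [0,0,0],"gripper": 1},{"xyz": [0,0,0],"twist": [0,0,0],"gripper": 1}]}}

```text
t: 6.65
ee_pos: [0.5461, -0.2425, 0.0858]
tcp_rot: [180.0, -0.1, -7.0]
contact_force: [-0.3, 0.3, 0.4]
width: 0.0579
```

{"method": "apply_moves", "body": {"increments": [{"xyz": [0,0,0],"twist": [0,0,0],"gripper": 1},{"xyz": [0,0,0],"twist": [0,0,0],"gripper": 1},{"xyz": [0,0,0],"twist": [0,0,0],"gripper": 1},{"xyz": [0,0,0],"twist": [0,0,0],"gripper": 1},{"xyz": [0,0,0],"twist": [0,0,0],"gripper": 1}]}}

```text
t: 7.07
ee_pos: [0.5453, -0.2422, 0.0846]
tcp_rot: [-180.0, 0.0, -7.0]
contact_force: [-0.2, -0.1, -0.1]
width: 0.0335
```

The cap is held (33.5 mm wide), so I lift straight up gently.

{"method": "apply_moves", "body": {"increments": [{"xyz": [0,0,0],"twist": [0,0,0],"gripper": 1},{"xyz": [0,0,-5],"twist": [0,0,0],"gripper": 1},{"xyz": [0,0,-10],"twist": [0,0,0],"gripper": 1},{"xyz": [0,0,-15],"twist": [0,0,0],"gripper": 1},{"xyz": [0,0,-20],"twist": [0,0,0],"gripper": 1}]}}

```text
t: 7.48
ee_pos: [0.5444, -0.2417, 0.1344]
tcp_rot: [-179.9, 0.1, -7.0]
contact_force: [0.4, -0.4, -0.2]
width: 0.0335
```

{"method": "apply_moves", "body": {"increments": [{"xyz": [0,0,-25],"twist": [0,0,0],"gripper": 1},{"xyz": [0,0,-25],"twist": [0,0,0],"gripper": 1},{"xyz": [0,0,-25],"twist": [0,0,0],"gripper": 1},{"xyz": [0,0,-25],"twist": [0,0,0],"gripper": 1},{"xyz": [0,0,-15],"twist": [0,0,0],"gripper": 1}]}}

```text
t: 7.9
ee_pos: [0.5463, -0.2426, 0.2542]
tcp_rot: [179.9, -0.2, -7.0]
contact_force: [-0.1, 0.3, -0.5]
width: 0.0333
```

```bash
python3 - <<'E'
from plan import *
from h import *
from plant import eyes
import pickle
rows([.545,-.2435,.3],[180,0,-6.8],1)
d=eyes.capture("side");cv2.imwrite("pics/s2.png",cv2.resize(d["frame"][100:320,180:440,::-1],None,fx=3,fy=2.7))
E
```

```text
t 7.9 p [ 0.5463 -0.2426  0.2542] rpy [179.9   -0.24  -7.02] j [-28.9   6.1  83.    0.   90.6 -21.8] F [-0.1  0.3 -0.5] w 0.0333
world d mm [-1.3 -0.9 45.8] total twist [ 0.002 -0.004 -0.004] tool d mm [ -0.9   1.1 -45.8]
[ -0.9   1.1 -45.8] [ 0.0017 -0.0043 -0.0038]
```

View pics/s2.png

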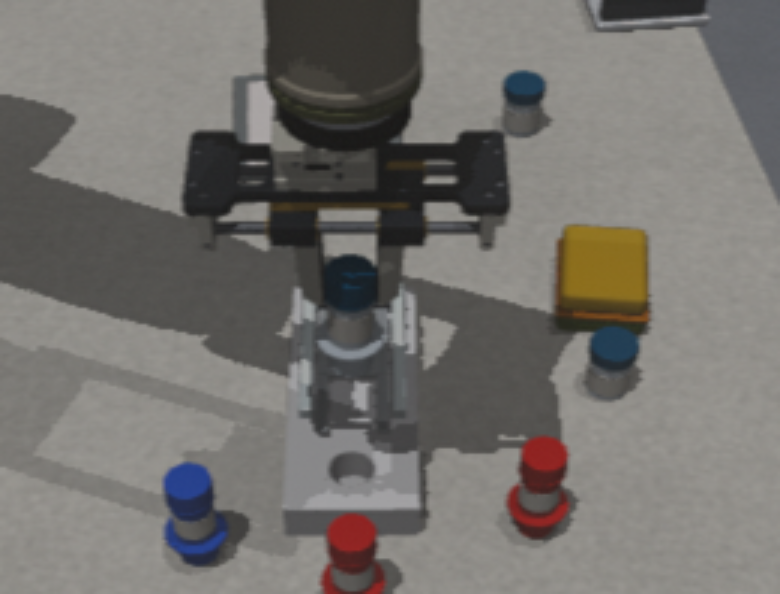

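The vial hangs clear in the gripper at crop (350,310), and the well at (352,468) is empty. Next I carry it over the panel.

```bash
python3 -c "
from plan import *
rows([.546,.211,.26],[180,0,21],15)"
```

```text
t 7.95 p [ 0.5473 -0.2432  0.2571] rpy [179.82  -0.45  -7.01] j [-28.9   6.1  82.8   0.   90.6 -21.8] F [ 0.4 -0.3  2.6] w 0.0339
world d mm [ -1.3 454.2   2.9] total twist [ 0.005 -0.007 -0.489] tool d mm [ -56.7 -450.6   -4.8]
[ -3.8 -30.   -0.3] [ 0.0003 -0.0005 -0.0326]
[ -2.8 -30.1  -0.3] [ 0.0003 -0.0005 -0.0326]
[ -1.8 -30.2  -0.3] [ 0.0003 -0.0005 -0.0326]
[ -0.8 -30.3  -0.3] [ 0.0003 -0.0005 -0.0326]
[  0.2 -30.3  -0.3] [ 0.0003 -0.0005 -0.0326]
[  1.1 -30.3  -0.3] [ 0.0003 -0.0005 -0.0326]
[  2.1 -30.2  -0.3] [ 0.0003 -0.0005 -0.0326]
[  3.1 -30.1  -0.2] [ 0.0003 -0.0005 -0.0326]
[  4.1 -30.   -0.2] [ 0.0003 -0.0005 -0.0326]
[  5.1 -29.9  -0.2] [ 0.0003 -0.0005 -0.0326]
[  6.  -29.7  -0.2] [ 0.0003 -0.0005 -0.0326]
[  7.  -29.5  -0.2] [ 0.0003 -0.0005 -0.0326]
[  8.  -29.2  -0.2] [ 0.0003 -0.0005 -0.0326]
[  8.9 -28.9  -0.2] [ 0.0003 -0.0005 -0.0326]
[  9.8 -28.6  -0.2] [ 0.0003 -0.0005 -0.0326]
```

{"method": "apply_moves", "body": {"increments": [{"xyz": [-3,-20,0],"twist": [0,0,-0.022],"gripper": 1},{"xyz": [-2.8,-30,0],"twist": [0,0,-0.033],"gripper": 1},{"xyz": [-1.8,-30,0],"twist": [0,0,-0.033],"gripper": 1},{"xyz": [-0.8,-30,0],"twist": [0,0,-0.033],"gripper": 1},{"xyz": [0.2,-30,0],"twist": [0,0,-0.033],"gripper": 1}]}}

```text
t: 8.37
ee_pos: [0.5453, -0.1005, 0.2494]
tcp_rot: [-180.0, 0.0, 1.9]
contact_force: [-0.2, -0.1, -1.1]
width: 0.0337
```

{"method": "apply_moves", "body": {"increments": [{"xyz": [1,-30,0],"twist": [0,0,-0.033],"gripper": 1},{"xyz": [2,-30,0],"twist": [0,0,-0.033],"gripper": 1},{"xyz": [3,-30,0],"twist": [0,0,-0.033],"gripper": 1},{"xyz": [4,-30,0],"twist": [0,0,-0.033],"gripper": 1},{"xyz": [5,-30,0],"twist": [0,0,-0.033],"gripper": 1}]}}

```text
t: 8.78
ee_pos: [0.5456, 0.0506, 0.2496]
tcp_rot: [-180.0, 0.0, 11.3]
contact_force: [1.0, 0.6, -0.6]
width: 0.0332
```

{"method": "apply_moves", "body": {"increments": [{"xyz": [6,-30,0],"twist": [0,0,-0.033],"gripper": 1},{"xyz": [7,-30,0],"twist": [0,0,-0.033],"gripper": 1},{"xyz": [8,-30,0],"twist": [0,0,-0.033],"gripper": 1},{"xyz": [9,-28,0],"twist": [0,0,-0.033],"gripper": 1},{"xyz": [10,-20,0],"twist": [0,0,-0.033],"gripper": 1}]}}

```text
t: 9.2
ee_pos: [0.5487, 0.1956, 0.2495]
tcp_rot: [-180.0, 0.0, 20.9]
contact_force: [1.4, 0.9, -0.3]
width: 0.0338
```

```bash
python3 -c "
from plan import *
# tilt: final
rr=rot([180,0,21])*R.from_euler('y',45,degrees=True)
rpy=rr.as_euler('xyz',degrees=True);tz=rr.apply([0,0,1]);print(rpy,tz)
p=np.array([.561,.217,.225])-.0226*tz;print(p)
rows(p,rpy,9)"
```

```text
[180. -45.  21.] [ 0.66014105  0.25340441 -0.70710678]
[0.54608081 0.21127306 0.24098061]
t 9.2 p [0.5487 0.1956 0.2495] rpy [-1.7996e+02  1.0000e-02  2.0880e+01] j [14.6  4.1 85.6  0.  90.3 -6.3] F [ 1.4  0.9 -0.3] w 0.0338
world d mm [-2.6 15.7 -8.5] total twist [ 0.     0.786 -0.002] tool d mm [  3.2 -15.6   8.5]
[ 0.4 -1.7  0.9] [ 0.      0.0873 -0.0003]
[ 0.3 -1.7  1. ] [ 0.      0.0873 -0.0003]
[ 0.2 -1.7  1. ] [ 0.      0.0873 -0.0003]
[ 0.1 -1.7  1. ] [ 0.      0.0873 -0.0003]
[ 0.  -1.7  1. ] [ 0.      0.0873 -0.0003]
[-0.1 -1.7  1. ] [ 0.      0.0873 -0.0003]
[-0.2 -1.7  1. ] [ 0.      0.0873 -0.0003]
[-0.3 -1.7  1. ] [ 0.      0.0873 -0.0003]
[-0.3 -1.7  1. ] [ 0.      0.0873 -0.0003]
```

Now the tilt, about tool +y.

{"method": "apply_moves", "body": {"increments": [{"xyz": [0,-1.7,0],"twist": [0,0.06,0],"gripper": 1},{"xyz": [0,-1.7,0],"twist": [0,0.08,0],"gripper": 1},{"xyz": [0,-1.7,0],"twist": [0,0.08,0],"gripper": 1},{"xyz": [0,-1.7,0],"twist": [0,0.08,0],"gripper": 1},{"xyz": [0,-1.7,0],"twist": [0,0.08,0],"gripper": 1}]}}

```text
t: 9.62
ee_pos: [0.5464, 0.2013, 0.2498]
tcp_rot: [180.0, -22.0, 20.7]
contact_force: [-0.6, 0.4, -0.6]
width: 0.0334
```

{"method": "apply_moves", "body": {"increments": [{"xyz": [0,-1.7,0],"twist": [0,0.08,0],"gripper": 1},{"xyz": [0,-1.7,0],"twist": [0,0.08,0],"gripper": 1},{"xyz": [0,-1.7,0],"twist": [0,0.08,0],"gripper": 1},{"xyz": [0,-1.7,0],"twist": [0,0.08,0],"gripper": 1},{"xyz": [0,0,0],"twist": [0,0.08,0],"gripper": 1}]}}

```text
t: 10.03
ee_pos: [0.5438, 0.2076, 0.2498]
tcp_rot: [180.0, -44.9, 20.7]
contact_force: [0.3, 0.5, -0.6]
width: 0.033
```

```bash
python3 -c "
from plan import *
from plant import eyes
import cv2,pickle
rows([0.5461,.2113,.241],[180,-45,21],1)
for n in('side','top','wrist'):
    d=eyes.capture(n);pickle.dump((ctrl.observe(),d),open(n+'f.pkl','wb'));cv2.imwrite('pics/'+n+'f.png',d['frame'][:,:,::-1])
rows([0.5461,.2113,.241],[180,-45,21],1)
"
```

```text
t 10.03 p [0.5438 0.2076 0.2498] rpy [179.99 -44.92  20.72] j [ 11.7 -40.4 132.6   9.2  43.7 -13.1] F [ 0.3  0.5 -0.6] w 0.033
world d mm [ 2.3  3.7 -8.8] total twist [ 0.004  0.001 -0.003] tool d mm [-3.7 -2.7  8.7]
[-3.7 -2.7  8.7] [ 0.0036  0.0013 -0.0034]
t 10.18 p [0.5422 0.2069 0.2468] rpy [-179.96  -44.44   20.67] j [ 11.7 -40.3 132.5   9.1  44.  -13. ] F [-0.3  0.2  0.2] w 0.0333
world d mm [ 3.9  4.4 -5.8] total twist [ 0.003  0.01  -0.004] tool d mm [-0.3 -2.7  7.8]
[-0.3 -2.7  7.8] [ 0.0033  0.0098 -0.0041]
```

View pics/sidef.png

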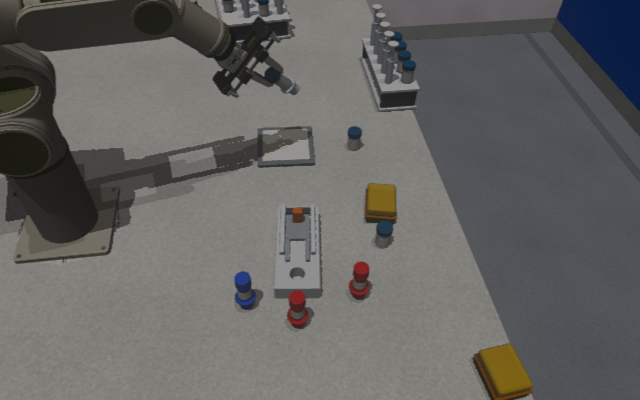

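View pics/topf.png

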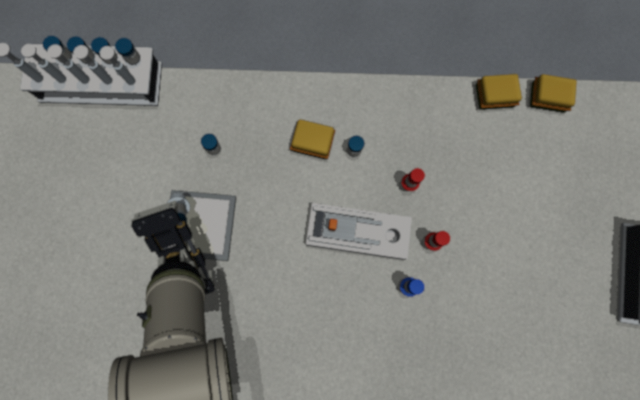

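View pics/wristf.png

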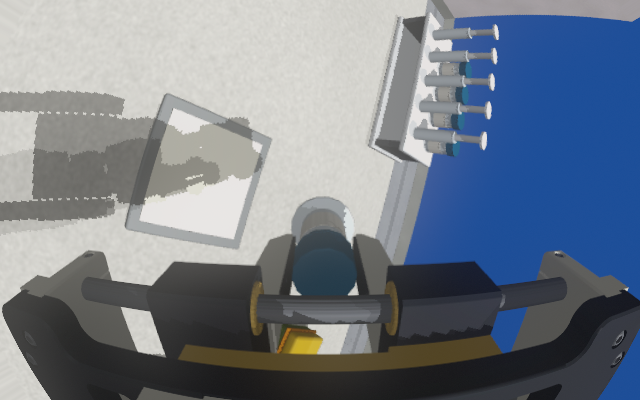

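The side view shows the vial held slanted over the panel, cap at (272,75) and base at (292,88), with everything else in place. I check the vial's pose by projecting the pose expected from the tool back into the pictures.

```bash
python3 -c "
from plan import *
from h import *
import pickle
for n in('side','top'):
    s,d=pickle.load(open(n+'f.pkl','rb'));p=s['ee_pos'];r=rot(s['tcp_rot'])
    for nm,z in(('base',.0746),('collar',.0426),('mid',.0226),('captop',-.0294)):
        q=p+r.apply([0,0,z]);print(n,nm,q.round(4),np.round(proj(d,q),1))
    u0,v0=(205,30) if n=='side' else (130,170)
    cv2.imwrite('pics/f_'+n+'.png',cv2.resize(d['frame'][v0:v0+100,u0:u0+120,::-1],None,fx=6,fy=6,interpolation=cv2.INTER_CUBIC))
s=ctrl.observe();print(s['dq'].round(2))
"
```

```text
side base [0.5899 0.2257 0.1902] [293.4  91.3]
side collar [0.5689 0.2177 0.2129] [285.5  86.5]
side mid [0.5557 0.2127 0.2272] [280.4  83.3]
side captop [0.5215 0.1997 0.2641] [266.6  74.9]
top base [0.5895 0.2252 0.1903] [175.5 198.1]
top collar [0.5685 0.2173 0.2132] [175.4 206.3]
top mid [0.5555 0.2123 0.2275] [175.3 211.7]
top captop [0.5215 0.1994 0.2647] [175.1 226.7]
[ 0.18  2.79 -6.9  -0.76  1.14  0.79]
```

View pics/f_side.png

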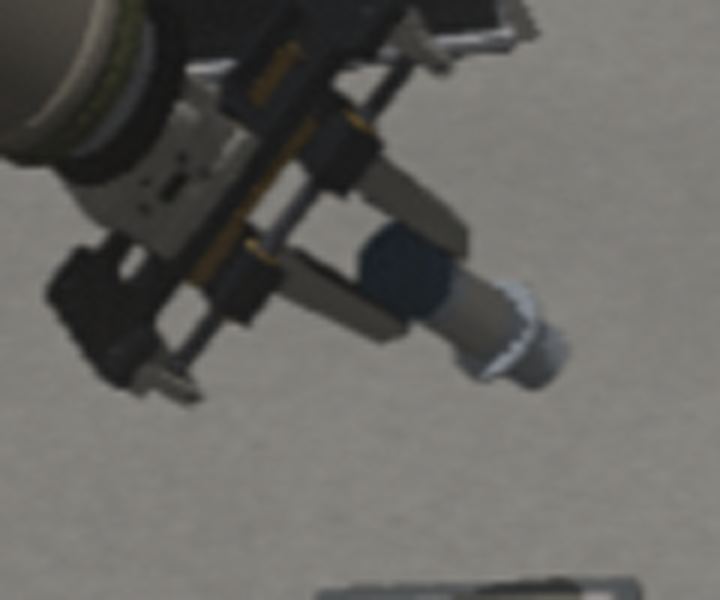

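View pics/f_top.png

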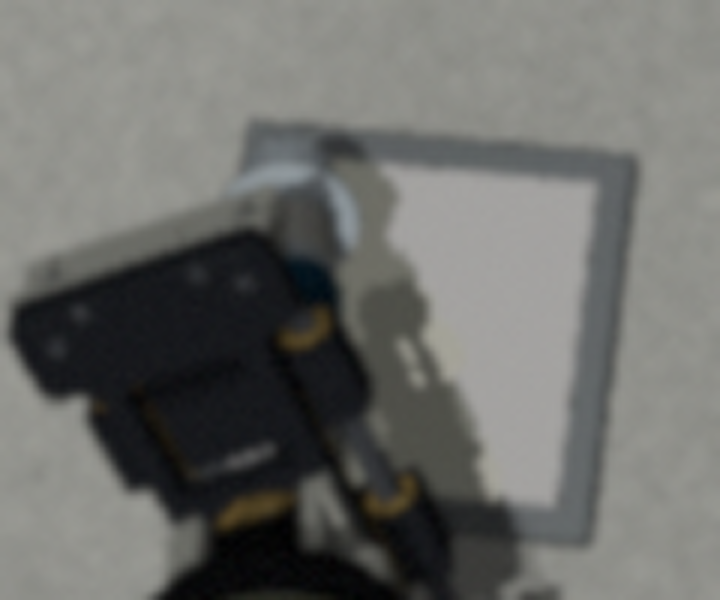

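The observed base and collar lie within about 3 px of the prediction, so the axis is about 45°, the middle is within a centimetre or so of the panel centre, and the base is about 0.19 m up. The joints still show some speed, so I let it settle and centre it slightly.

{"method": "apply_moves", "body": {"increments": [{"xyz": [0,-3,0],"twist": [0,0,0],"gripper": 1},{"xyz": [0,0,0],"twist": [0,0,0],"gripper": 1},{"xyz": [0,0,0],"twist": [0,0,0],"gripper": 1},{"xyz": [0,0,0],"twist": [0,0,0],"gripper": 1},{"xyz": [0,0,0],"twist": [0,0,0],"gripper": 1}]}}

```text
t: 10.6
ee_pos: [0.5435, 0.2105, 0.2503]
tcp_rot: [180.0, -44.7, 20.7]
contact_force: [0.2, -0.6, -0.2]
width: 0.0332
```

{"method": "apply_moves", "body": {"increments": [{"xyz": [0,0,0],"twist": [0,0,0],"gripper": 1},{"xyz": [0,0,0],"twist": [0,0,0],"gripper": 1},{"xyz": [0,0,0],"twist": [0,0,0],"gripper": 1},{"xyz": [0,0,0],"twist": [0,0,0],"gripper": 1},{"xyz": [0,0,0],"twist": [0,0,0],"gripper": 1}]}}

```text
t: 11.02
ee_pos: [0.543, 0.2102, 0.2496]
tcp_rot: [-180.0, -44.7, 20.7]
contact_force: [-0.8, 0.3, -0.5]
width: 0.0332
```

{"method": "apply_moves", "body": {"increments": [{"xyz": [0,0,0],"twist": [0,0,0],"gripper": 1},{"xyz": [0,0,0],"twist": [0,0,0],"gripper": 1},{"xyz": [0,0,0],"twist": [0,0,0],"gripper": 1},{"xyz": [0,0,0],"twist": [0,0,0],"gripper": 1},{"xyz": [0,0,0],"twist": [0,0,0],"gripper": 1}]}}

```text
t: 11.43
ee_pos: [0.543, 0.2102, 0.2497]
tcp_rot: [180.0, -44.7, 20.7]
contact_force: [0.4, -0.7, -1.1]
width: 0.0336
```

```bash
python3 -c "
from plan import *
from h import *
from plant import eyes
import pickle
s=ctrl.observe();print(s['t'],s['ee_pos'].round(4),s['tcp_rot'].round(2),s['dq'].round(2),s['width'],s['contact_force'].round(1))
for n,c in(('side',(205,30,140,110)),('top',(130,170,330,100))):
    d=eyes.capture(n);d0=pickle.load(open(n+'0.pkl','rb'))['frame']
    cv2.imwrite('pics/g_'+n+'.png',cv2.resize(d['frame'][c[1]:c[1]+c[3],c[0]:c[0]+c[2],::-1],None,fx=800/c[2] if n=='top' else 5,fy=800/c[2] if n=='top' else 5))
    for nm,cd,im in(('then',d0,d0),('now',0,d['frame'])):
        h=cv2.cvtColor(im,cv2.COLOR_RGB2HSV)
        for lab,lo,hi in(('teal',(95,120,30),(110,255,255)),('amber',(16,150,60),(30,255,255))):
            k,_,st,ce=cv2.connectedComponentsWithStats(cv2.inRange(h,lo,hi));print(n,nm,lab,[tuple(ce[i].round(1)) for i in range(1,k) if st[i,4]>60 and 190<ce[i][0]<400 and ce[i][1]>100])
s=ctrl.observe();print(s['t'],s['ee_pos'].round(4),s['dq'].round(2))
"
```

```text
11.4333 [0.543  0.2102 0.2497] [180.   -44.69  20.71] [ 0.02  0.   -0.06 -0.01 -0.04  0.07] 0.03360012451183578 [ 0.4 -0.7 -1.1]
side then teal [(np.float64(354.4), np.float64(130.7)), (np.float64(384.4), np.float64(226.8)), (np.float64(296.3), np.float64(253.9))]
side then amber [(np.float64(380.8), np.float64(198.2))]
side now teal [(np.float64(354.3), np.float64(130.7)), (np.float64(384.4), np.float64(227.0))]
side now amber [(np.float64(380.9), np.float64(198.2))]
top then teal [(np.float64(208.9), np.float64(141.7)), (np.float64(355.6), np.float64(143.4)), (np.float64(397.4), np.float64(231.8))]
top then amber [(np.float64(312.2), np.float64(138.3))]
top now teal [(np.float64(208.9), np.float64(141.7)), (np.float64(355.6), np.float64(143.4))]
top now amber [(np.float64(312.3), np.float64(138.3))]
11.5333 [0.543  0.2103 0.2496] [ 0.09  0.04  0.08 -0.13 -0.07 -0.13]
```

View pics/g_side.png

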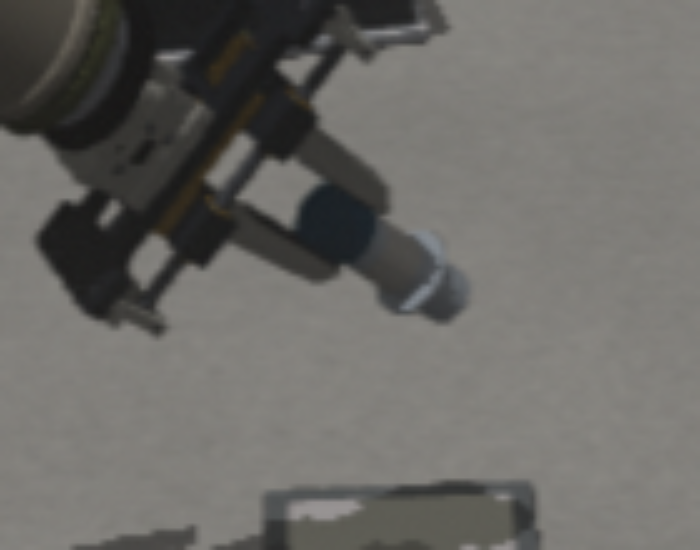

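View pics/g_top.png

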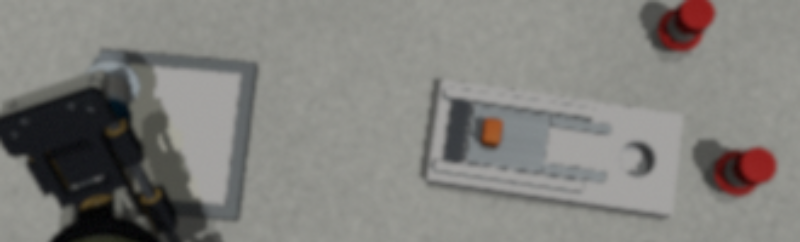

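The arm is settled with joint speeds near zero. The fork plate sits against the stop bar, the bystanders moved less than 0.3 px, and the vial hangs free over the panel. I'm handing the job in.

```bash
python3 -c "
from plant import order
print(order.close_job())"
```

```text
the job is handed in; nothing more can be done
None
```

I slid the lock to its end stop, drew the collared vial out of its well, and handed the job in with it held slanted over the panel. The clock read about 11.5 s at hand-in. No verdict was reported.

**Lock:** The grip moved about 54.7 mm before the stop force rose to 12 N. Later pictures showed the fork plate against the stop bar and the tines clear of the collar.

**Vial pose:** The tool pose gives a slant of about 45°, cap end up. The middle is roughly 1 cm or less from the panel centre, and the base is about 0.19 m above the table. Pixels in the side and top views agreed to about 3 px (roughly 5 mm).

**Steadiness:** The arm was settled, with joint speeds at or below about 0.1°/s. The fingers held the vial at 33.5 mm opening on a 35 N setting, and nothing else touched it.

**Bystanders:** The amber box and both small vials moved less than 0.3 px from the first pictures.

**Mishaps and disagreements:** One move call was refused because a row had no twist, so I sent it again with no effect on the scene. An early wrist-camera reading of the grip was about 6 mm off the fixed cameras; a closer look agreed with them.

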